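# Seal the rusk tub on the bakery counter

### The arm

A 6-joint arm with a two-finger parallel gripper is mounted at the origin on the work surface. World frame = base frame: x ahead of the robot, y to its left, z up, the work surface at z = 0. Lengths are in m, angles in rad, forces in N, time in s.
With the tool pointing down it reaches from about 0.25 to 0.775 m from the base axis. Payload 4 kg.
Tool frame: the origin (TCP) lies at the very end of the fingers, on their centre line; the grasp point (between the pads) lies 19 mm behind it (robot.hold_point_z is the distance from the TCP to the grasp point, in m); z points along the fingers, y is the line along which they close (so a half turn about z gives the same grasp; the last joint's range is limited). The gripper opens to 94 mm and grips with 3 to 60 N. Pads are 16 mm wide; open, the fingers measure 119 mm over their backs; the gripper's body (75 mm by 177 mm) begins 78 mm behind the grasp point.
Start: joints at [1.176, 0.087, 1.371, -0, 1.684, -0.103], TCP at [0.158, 0.527, 0.206] pointing down, gripper open.
Joint ranges: [-3.1, 3.1], [-0.76, 2.03], [0.27, 2.55], [-1.08, 4.22], [0.17, 2.65], [-2.57, 2.57]. Speed limits (rad/s): [2.79, 2.79, 3.14, 3.14, 3.14, 3.14].

### API

Orientations are given as [roll, pitch, yaw] about the fixed x, y, z axes, in that order (R = Rz(yaw) Ry(pitch) Rx(roll)).
In Python, from bench import robot gives the robot as it stands.
- The arm moves only by the tool carry_out, never from a script. Its argument "steps" is a list of rows, each a list of 3 entries, a list of its own where there are three numbers: the shift along the tool's x, y, z in m, then the turn about the tool's z in units of 10 degrees (1.0 is 10 degrees), then the closure, from -1 (fully open) to 1 (shut). In form: [[[tx, ty, tz], roll, jaw], ...]. A call has 1 to 10 rows; each row is the pose to reach, as a shift and turn from the pose commanded when the call began, along the tool's axes at that moment; what a row does not reach only later rows make up. A row lasts 1/8 s, in which the tool goes at most 62.5 mm and 10.7 degrees, less where a joint would pass 70% of its speed; a pose out of reach is approached as far as the arm can. A call with a gripper value outside its range is refused whole. The fingers move at their own pace and stop on an object; the grip force is fixed at half the most. Time passes only in rows, so rows that repeat a pose let the fingers close. It gives the time, the measured TCP pose, the force, the opening and the grip force at its end, in the units of the state.
- robot.get_obs(): the state, without advancing time (a new reading comes with each control period).
- robot.snapshot(name): name is "side" or "top" or "wrist"; returns a dict with "image" (480x640x3 uint8, red, green, blue), "z_map" (480x640 float32, m along the optical axis (not along the pixel's ray), 0 where there is no reading), "mtx" (3x3 intrinsics, pixels), "R" (3x3) and "t" (3): a world point X has camera coordinates R X + t. Camera axes: x right, y down, z forward; pixel columns grow to the right and rows downward; lengths in m; the calibration is good to about 2 mm. A picture is of the moment at which its call begins.
- robot.close_job(): hands the job in; it is judged then, once.
The state is a dict: "time": time; "joint_positions": joint angles; "qvel": joint speeds; "joint_torque": joint torques, N m; "tool_pos": TCP position; "ee_rot": TCP orientation; "wrist_force": force on the tool from outside, world axes, zero at the start; "wrist_torque": the same for the moment, N m; "width": finger opening in m; "finger_force": force on a finger pad.
Only numpy, scipy, OpenCV 4.12 (cv2) and the standard library are available. Lean on these libraries where they do the work, as an engineer would, in place of code of your own. Each camera call takes 0.05 s, during which the arm holds its last target. There are 200 camera calls.

### The job

The lid of the large rectangular tub is only resting on its gasket and stands proud of the tub. Press it down near one corner after another with closed fingertips, going round until it is fully home and level all round, and then let go. Leave the small tub, which is already sealed, where it is.

Things in the scene. Friction and masses are not known exactly. Their poses are not given: they have to be found in the camera images.
- tub: Large off-white tub, fixed, 164 x 124 mm, 85 mm high. Origin: centre of its underside on the counter; x along its long side, z up. Under each lid corner, 66 mm (x) and 46 mm (y) from the centre, a rubber gasket block holds the lid 12 mm above the rim at first. Pushed with about 10 N it slides down and stays as deep as pushed.
- lid: The large tub's loose rigid lid, 170 x 130 x 10 mm, a bar 60 x 16 x 14 mm on its middle. Origin: centre of its flat top face (foot of the bar); x, z as the tub's. That face is 107 mm above the counter at first, 95 mm when seated. Press it at x +-66, y +-46 mm. It rocks: a corner not pressed may rise 24 mm above its seat. Guided by the tub to 5 mm. 180 g.
- small_tub: A smaller tub of the same off-white plastic with its lid already flush, 120 x 100 mm, 70 mm high plus a 12 mm bar on top, 700 g, loose. Origin at the centre of its underside. To be left alone.
There are look-alikes about, which are no part of the job. What is shaped like the tub but red is not meant.

How it is judged:
By the outcome, as a careful person would: the job done as asked, in the order asked, and still so for the second after the job is handed in, with the robot touching nothing.
It also fails if it takes over 51 s, if anything falls off the work surface, if the arm or the gripper's body presses on something with over 40 N, if the wrist force passes 120 N, or if a joint passes its speed limit or range.

## Working session

There is one attempt and no reset: what is moved stays moved. The work goes in short steps, Python scripts to look and compute and a tool call to move; the robot and the scene stay as the last step left them, time stands still between calls to the robot, and variables do not carry over. Pictures are saved under pics/ and viewed, at most 10 in all, crops included, and the job is handed in when it is done.

Besides the shell and the picture viewer there is one more tool, called by a JSON object that holds its "op" and its "data", one argument or row to a line. carry_out: Moves the arm, as the interface text tells. Its arguments: {"type":"object","properties":{"steps":{"type":"array","items":{"type":"array"}}},"required":["steps"]}

```bash
mkdir -p pics; ls
cat > h.py <<'E'
import cv2,numpy as np
from bench import robot
def snap(n):
    s=robot.snapshot(n); return s
def world(s,mask=None):
    z=s["z_map"];K=s["mtx"];v,u=np.mgrid[:480,:640]
    c=np.stack([(u-K[0,2])/K[0,0]*z,(v-K[1,2])/K[1,1]*z,z],-1)
    return (c-s["t"])@s["R"]
E
python3 - <<'E'
from h import *
a=snap("top");b=snap("side")
cv2.imwrite("pics/a.png",np.hstack([cv2.resize(a["image"],(400,300)),cv2.resize(b["image"],(400,300))])[:,:,::-1])
cv2.imwrite("pics/top.png",a["image"][:,:,::-1])
np.savez("top.npz",**a)
W=world(a)
for v in range(40,480,40): print([tuple(int(1000*x) for x in W[v,u]) if a["z_map"][v,u]>0 else 0 for u in range(40,640,80)])
o=robot.get_obs();print(o["time"],o["tool_pos"],o["ee_rot"],o["wrist_force"])
E
```

```text
pics
[(880, 610, 2), (879, 441, -1), (878, 271, -2), (872, 100, 3), (859, -65, 23), (868, -233, 1), (865, -399, 1), (864, -565, 0)]
[(794, 608, -1), (790, 436, 1), (788, 268, 0), (785, 100, 3), (776, -64, 18), (781, -231, 0), (777, -394, 4), (776, -557, 3)]
[(692, 579, 39), (703, 433, 2), (702, 266, 0), (699, 100, 1), (697, -64, 2), (696, -228, 0), (693, -391, 1), (692, -554, 0)]
[(618, 591, 11), (617, 428, 5), (616, 264, 3), (588, 90, 108), (613, -62, 2), (611, -225, 2), (610, -387, 1), (608, -547, 1)]
[(524, 553, 69), (535, 427, 0), (521, 246, 69), (533, 100, -2), (512, -55, 106), (529, -222, 1), (528, -383, 0), (514, -506, 70)]
[0, (453, 424, 0), (445, 244, 72), (451, 100, -1), (449, -60, 0), (448, -221, -1), (447, -380, -2), (440, -504, 64)]
[(372, 550, 60), (372, 421, 1), (371, 259, 4), (370, 99, 2), (369, -59, 2), (368, -217, 3), (367, -376, 0), (365, -497, 68)]
[(294, 580, -1), (293, 418, 0), (293, 257, 3), (292, 99, 2), (291, -58, 1), (291, -212, 15), (289, -371, 0), (292, -495, 63)]
[(216, 575, 0), (215, 416, -1), (219, 249, 32), (214, 99, 0), (214, -57, 1), (213, -212, 1), (213, -367, 0), (212, -522, 0)]
[(139, 570, 1), (138, 414, -4), (138, 256, -2), (138, 99, 0), (138, -56, 0), (137, -210, 0), (137, -364, 0), (137, -517, -1)]
[(64, 565, 2), (63, 410, 0), (63, 253, 0), (63, 98, 1), (99, -47, 132), (62, -208, -1), (62, -361, -3), (62, -512, -1)]
0.1 [0.15803393 0.52629133 0.20442251] [-3.13962235e+00 -1.96541746e-04  2.84978869e+00] [ 0.55455438 -0.21382722  0.42851852]
```

View pics/top.png

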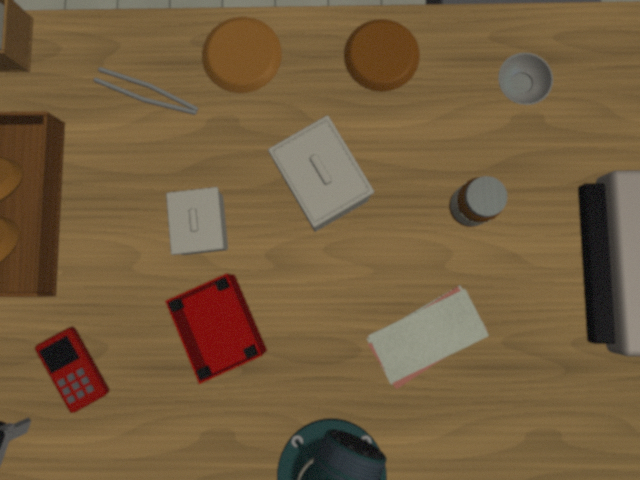

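View pics/a.png

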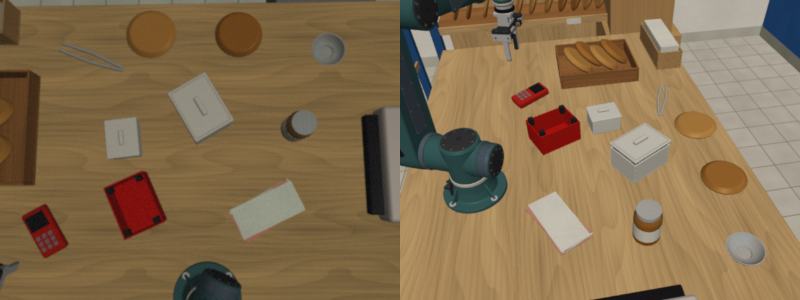

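The top view shows the candidates: the large off-white tub with its lid at (321,172), the small off-white tub at (195,220), a red tub without a lid at (217,328), and a flat pale cloth at (428,335). The large tub fits, being off-white, bigger and about 107 mm high, with a gap visible under the lid. I'll measure it and confirm it in a crop.

Run:
```python
from h import *
a=dict(np.load("top.npz"));W=world(a)
v,u=np.mgrid[:480,:640]
m=(W[...,2]>.094)&(W[...,2]<.135)&(u>255)&(u<390)&(v>100)&(v<240)
P=W[m];r=cv2.minAreaRect((P[:,:2]*1000).astype(np.float32));print(r,np.median(P[:,2]),len(P))
A=np.c_[P[:,:2]-P[:,:2].mean(0),np.ones(len(P))];f=(P[:,2]<.113);print(np.linalg.lstsq(A[f],P[f,2],rcond=None)[0])
# colour-based: contour of lid cast to z=.107
hsv=cv2.cvtColor(a["image"],cv2.COLOR_RGB2HSV)
w=((hsv[...,1]<45)&(hsv[...,2]>120)&(u>255)&(u<390)&(v>100)&(v<240)).astype(np.uint8)
c=max(cv2.findContours(w,0,2)[0],key=cv2.contourArea)[:,0].astype(float)
d=np.c_[c,np.ones(len(c))]@np.linalg.inv(a["mtx"]).T@a["R"];C=-a["R"].T@a["t"]
X=C+d*((.107-C[2])/d[:,2])[:,None];print(cv2.minAreaRect((X[:,:2]*1000).astype(np.float32)),C)
b=(P[:,2]>.115);print("bar",b.sum(),P[b].mean(0) if b.any() else 0)
cv2.imwrite("pics/crop.png",cv2.resize(a["image"][100:300,150:400],(750,600))[:,:,::-1])
```

```text
((569.1768798828125, 16.154617309570312), (170.19729614257812, 130.6252899169922), 29.91974449157715) 0.10769275597132151 6410
[0.00288059 0.00025546 0.10758283]
((568.6192016601562, 16.088241577148438), (167.6709747314453, 126.61408233642578), 30.07529067993164) [0.34927381 0.00121296 1.04853033]
bar 285 [0.56793907 0.01615524 0.12067481]
```

View pics/crop.png

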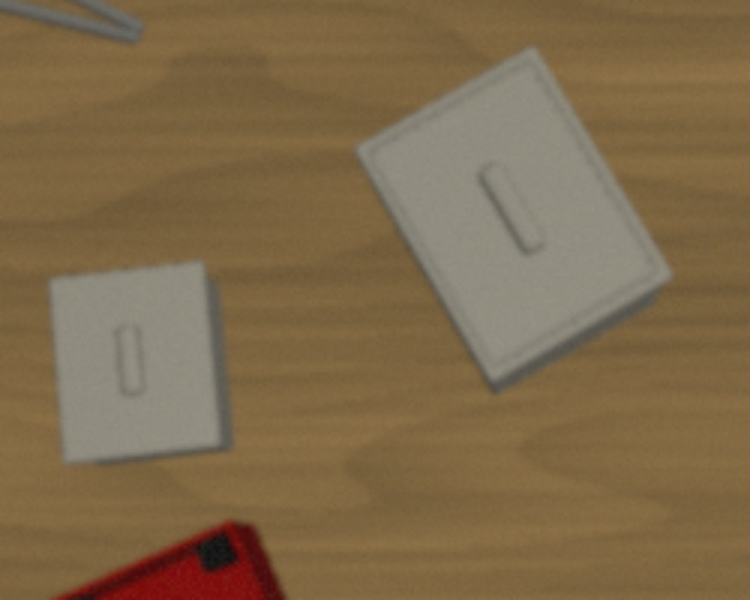

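The crop confirms it: the large off-white lid is at crop (515,215), with the sealed small tub at (140,360) and the red lookalike at the bottom. The lid centre is (0.569, 0.016) with yaw 30°. I'll move above corner (+66,+46), close the fingers and align the tool with the lid.

{"op": "carry_out", "data": {
  "steps": [
    [[-0.05,-0.026,0],0.4,1],
    [[-0.11,-0.055,0],0.9,1],
    [[-0.165,-0.085,0.01],1.3,1],
    [[-0.22,-0.115,0.01],1.8,1],
    [[-0.275,-0.145,0.015],2.2,1],
    [[-0.33,-0.175,0.02],2.7,1],
    [[-0.385,-0.205,0.02],3.2,1],
    [[-0.44,-0.235,0.03],3.7,1],
    [[-0.5,-0.265,0.035],4.1,1],
    [[-0.552,-0.291,0.04],4.33,1]
  ]
}}

```text
time: 1.35
tool_pos: [0.5988, 0.0927, 0.1653]
ee_rot: [-3.141, -0.001, 2.092]
wrist_force: [0.6, -0.1, 0.1]
width: 0.0007
finger_force: 0.0
```

{"op": "carry_out", "data": {
  "steps": [
    [[0,0,0],0,1],
    [[0,0,0],0,1]
  ]
}}

```text
time: 1.6
tool_pos: [0.5972, 0.0945, 0.1653]
ee_rot: [-3.14, -0.001, 2.094]
wrist_force: [-0.8, 0.0, -0.3]
width: 0.0002
finger_force: 0.0
```

{"op": "carry_out", "data": {
  "steps": [
    [[-0.008,0.002,0.03],0,1],
    [[-0.008,0.002,0.05],0,1],
    [[-0.008,0.002,0.056],0,1],
    [[-0.008,0.002,0.06],0,1],
    [[-0.008,0.002,0.063],0,1],
    [[-0.008,0.002,0.065],0,1],
    [[-0.008,0.002,0.065],0,1]
  ]
}}

```text
time: 2.48
tool_pos: [0.6045, 0.0896, 0.1058]
ee_rot: [3.136, 0.001, 2.095]
wrist_force: [-3.2, 0.7, 8.6]
width: 0.0003
finger_force: 4.4
```

{"op": "carry_out", "data": {
  "steps": [
    [[0,0,0.003],0,1],
    [[0,0,0.006],0,1],
    [[0,0,0.006],0,1]
  ]
}}

```text
time: 2.85
tool_pos: [0.605, 0.0902, 0.1006]
ee_rot: [3.134, 0.001, 2.095]
wrist_force: [-3.1, 1.9, 11.1]
width: 0.0004
finger_force: 5.4
```

{"op": "carry_out", "data": {
  "steps": [
    [[0,0,-0.04],0,1],
    [[-0.045,0,-0.045],0,1],
    [[-0.092,0,-0.045],0,1],
    [[-0.092,0,-0.02],0,1],
    [[-0.092,0,-0.014],0,1],
    [[-0.092,0,-0.009],0,1],
    [[-0.092,0,-0.005],0,1],
    [[-0.092,0,-0.002],0,1],
    [[-0.092,0,0],0,1],
    [[-0.092,0,0],0,1]
  ]
}}

```text
time: 4.1
tool_pos: [0.6498, 0.0092, 0.0993]
ee_rot: [3.139, 0.003, 2.095]
wrist_force: [-3.9, -0.9, 7.9]
width: 0.0008
finger_force: 3.8
```

{"op": "carry_out", "data": {
  "steps": [
    [[0,0,-0.04],0,1],
    [[0,-0.045,-0.045],0,1],
    [[0,-0.09,-0.045],0,1],
    [[0,-0.132,-0.04],0,1],
    [[0,-0.132,-0.02],0,1],
    [[0,-0.132,-0.012],0,1],
    [[0,-0.132,-0.007],0,1],
    [[0,-0.132,-0.003],0,1],
    [[0,-0.132,0],0,1],
    [[0,-0.132,0],0,1]
  ]
}}

```text
time: 5.35
tool_pos: [0.5366, -0.0576, 0.0986]
ee_rot: [3.14, 0.004, 2.095]
wrist_force: [-3.6, -1.5, 9.2]
width: 0.0004
finger_force: 4.4
```

{"op": "carry_out", "data": {
  "steps": [
    [[0,0,-0.04],0,1],
    [[0.045,0,-0.045],0,1],
    [[0.092,0,-0.045],0,1],
    [[0.092,0,-0.02],0,1],
    [[0.092,0,-0.014],0,1],
    [[0.092,0,-0.009],0,1],
    [[0.092,0,-0.005],0,1],
    [[0.092,0,-0.002],0,1],
    [[0.092,0,0],0,1],
    [[0.092,0,0],0,1]
  ]
}}

```text
time: 6.6
tool_pos: [0.4892, 0.0227, 0.0981]
ee_rot: [3.141, -0.001, 2.094]
wrist_force: [-6.4, 1.5, 11.0]
width: 0.0005
finger_force: 5.4
```

{"op": "carry_out", "data": {
  "steps": [
    [[0,0,-0.04],0,1],
    [[0,0.045,-0.045],0,1],
    [[0,0.09,-0.045],0,1],
    [[0,0.132,-0.04],0,1],
    [[0,0.132,-0.014],0,1],
    [[0,0.132,-0.003],0,1],
    [[0,0.132,0.003],0,1],
    [[0,0.132,0.008],0,1],
    [[0,0.132,0.012],0,1],
    [[0,0.132,0.012],0,1]
  ]
}}

```text
time: 7.85
tool_pos: [0.6048, 0.0888, 0.0955]
ee_rot: [3.134, 0.003, 2.094]
wrist_force: [-14.9, 0.8, 35.2]
width: 0.0002
finger_force: 17.5
```

{"op": "carry_out", "data": {
  "steps": [
    [[0,0,-0.05],0,1],
    [[-0.045,0,-0.057],0,1],
    [[-0.092,0,-0.055],0,1],
    [[-0.092,0,-0.03],0,1],
    [[-0.092,0,-0.02],0,1],
    [[-0.092,0,-0.012],0,1],
    [[-0.092,0,-0.006],0,1],
    [[-0.092,0,-0.002],0,1],
    [[-0.092,0,0],0,1],
    [[-0.092,0,0],0,1]
  ]
}}

```text
time: 9.1
tool_pos: [0.6494, 0.0084, 0.0952]
ee_rot: [3.138, 0.005, 2.095]
wrist_force: [-16.5, -1.8, 32.8]
width: 0.0003
finger_force: 16.2
```

{"op": "carry_out", "data": {
  "steps": [
    [[0,0,-0.05],0,1],
    [[0,-0.045,-0.057],0,1],
    [[0,-0.09,-0.057],0,1],
    [[0,-0.132,-0.05],0,1],
    [[0,-0.132,-0.025],0,1],
    [[0,-0.132,-0.014],0,1],
    [[0,-0.132,-0.007],0,1],
    [[0,-0.132,-0.003],0,1],
    [[0,-0.132,0],0,1],
    [[0,-0.132,0],0,1]
  ]
}}

```text
time: 10.35
tool_pos: [0.5345, -0.0573, 0.0952]
ee_rot: [-3.141, 0.003, 2.095]
wrist_force: [-23.0, 1.9, 45.7]
width: 0.0004
finger_force: 22.5
```

{"op": "carry_out", "data": {
  "steps": [
    [[0,0,-0.05],0,1],
    [[0.045,0,-0.057],0,1],
    [[0.092,0,-0.055],0,1],
    [[0.092,0,-0.03],0,1],
    [[0.092,0,-0.02],0,1],
    [[0.092,0,-0.012],0,1],
    [[0.092,0,-0.006],0,1],
    [[0.092,0,-0.002],0,1],
    [[0.092,0,0],0,1],
    [[0.092,0,0],0,1]
  ]
}}

```text
time: 11.6
tool_pos: [0.4893, 0.0227, 0.0949]
ee_rot: [3.139, 0.001, 2.094]
wrist_force: [-23.3, 2.3, 48.4]
width: 0.0002
finger_force: 24.2
```

All four corners read about 95 mm with 33 to 48 N on the wrist, so they have bottomed out. I'll retract clear and check that the lid is level.

{"op": "carry_out", "data": {
  "steps": [
    [[0,0,-0.04],0,1],
    [[0,0,-0.09],0,1],
    [[0.06,-0.02,-0.1],0,1],
    [[0.12,-0.05,-0.1],0,1],
    [[0.18,-0.07,-0.1],0,1],
    [[0.24,-0.09,-0.1],0,1],
    [[0.3,-0.1,-0.1],0,1],
    [[0.3,-0.1,-0.1],0,1]
  ]
}}

```text
time: 12.6
tool_pos: [0.2507, 0.2348, 0.184]
ee_rot: [3.14, -0.001, 2.102]
wrist_force: [0.5, -0.3, 0.4]
width: 0.0003
finger_force: 0.0
```

Run:
```python
from h import *
a=snap("top");W=world(a);b=snap("side")
c,s=np.cos(np.radians(30)),np.sin(np.radians(30))
d=W[...,:2]-[.569,.016];x=d@[c,s];y=d@[-s,c]
for sx in(1,-1):
  for sy in(1,-1):
    m=(abs(x-sx*.066)<.012)&(abs(y-sy*.046)<.012)&(W[...,2]>.08);print(sx,sy,m.sum(),np.median(W[...,2][m]))
m=(abs(x)<.08)&(abs(y)<.06)&(W[...,2]>.085)&(W[...,2]<.102)
print(np.linalg.lstsq(np.c_[x[m],y[m],np.ones(m.sum())],W[...,2][m],rcond=None)[0])
v,u=np.mgrid[:480,:640]
old=world(dict(np.load("top.npz")))
for V in(old,W):
  q=V[(V[...,2]>.06)&(V[...,2]<.09)&(u>155)&(u<240)&(v>175)&(v<262)];print(cv2.minAreaRect((q[:,:2]*1000).astype(np.float32)))
pt=b["R"]@[.569,.016,.09]+b["t"];p=b["mtx"]@pt;p=(p/p[2]).astype(int);print(p)
I=b["image"][max(p[1]-75,0):p[1]+75,max(p[0]-100,0):p[0]+100]
cv2.imwrite("pics/s.png",np.hstack([cv2.resize(I,(400,300)),cv2.resize(a["image"],(400,300))])[:,:,::-1])
print(robot.get_obs()["wrist_force"],robot.get_obs()["time"])
```

```text
1 1 166 0.09624346697558359
1 -1 160 0.09605002768277451
-1 1 169 0.09630053772665102
-1 -1 166 0.09605166903785023
[ 0.00124729 -0.00045156  0.09592332]
((483.6305236816406, 256.6575927734375), (120.37155151367188, 100.75605010986328), 6.063905715942383)
((483.77691650390625, 256.9613037109375), (120.70941925048828, 101.71333312988281), 6.041215419769287)
[384 232   1]
[ 0.42169742 -0.08160177  0.01428181] 12.7
```

View pics/s.png

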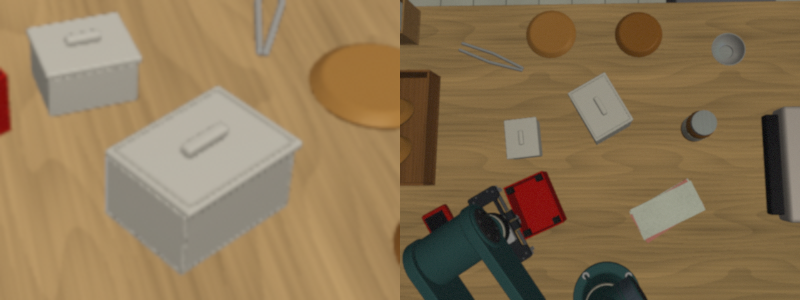

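The side crop shows the lid flush on the large tub at crop (205,150) with no gap. All four corners sit at 96 mm, within 0.3 mm of each other, down 11.7 mm from the start. The small tub hasn't moved, and the arm is clear, hanging above the red tub with no force on it.

```bash
python3 -c "
from bench import robot
print(robot.close_job())"
```

```text
the job is handed in; nothing more can be done
None
```

I pressed the large tub's lid home at all four corners (level within 0.3 mm), left the small tub where it was, and handed the job in at about 12.7 s with the arm clear; no verdict was returned.

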